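# Crank the tube-rack lift up with its fold-out handle

## Robot

A 6-joint arm with a two-finger parallel gripper is mounted at the origin on the work surface. World frame = base frame: x ahead of the robot, y to its left, z up, the work surface at z = 0. Lengths are in mm, angles in rad, forces in N, time in s.
With the tool pointing down it reaches from about 400 to 925 mm from the base axis. Payload 3.4 kg.
Tool frame: the origin (TCP) lies at the very end of the fingers, on their centre line; the grasp point (between the pads) lies 19 mm behind it; z points along the fingers, y is the line along which they close (so a half turn about z gives the same grasp; the last joint's range is limited). The gripper opens to 85 mm and grips with 20 to 120 N. Pads are 22 mm wide; open, the fingers measure 114 mm over their backs; the gripper's body (76 mm by 85 mm) begins 54 mm behind the grasp point. The pads swing forward as they close: fully open they stand 13 mm farther back than shut.
Start: joints at [1.133, 0.307, 1.506, -0, 1.328, -0.073], TCP at [205.162, 537.159, 231.305] pointing down, gripper open.
Joint ranges: [-3.12, 3.12], [-1.05, 2.28], [0.14, 2.33], [-1.42, 4.57], [0.1, 2.73], [-2.68, 2.68]. Speed limits (rad/s): [2.57, 2.57, 3.14, 3.14, 3.14, 3.14].

## Interface

Orientations are given as a unit quaternion [w, x, y, z].
In Python, from station import robot gives the robot as it stands.
- The arm moves only by the tool arm_command, never from a script. Its argument "plan" is text: rows parted by semicolons, each of 6 numbers parted by spaces: the shift along the tool's x, y, z each as a share of 200 mm, from -1 to 1, then the turn, a rotation vector about the tool's x, y, z each as a share of 60 degrees, from -1 to 1. In form: x y z wx wy wz; .... A call has 1 to 8 rows; each row is the pose to reach, as a shift and turn from the pose commanded when the call began, along the tool's axes at that moment; what a row does not reach only later rows make up. A row lasts 1/10 s, in which the tool goes at most 50 mm and 8.59 degrees, less where a joint would pass 70% of its speed; a pose out of reach is approached as far as the arm can. A call with a number of a shift or a turn outside -1 to 1 is refused whole. A call with a gripper value outside its range is refused whole. "jaw" is the opening, from 0 (shut) to 1 (fully open), set as the call begins (left out, the last holds). The fingers move at their own pace and stop on an object; "grip_force" is the grip in N (left out, the last holds). Time passes only in rows, so rows that repeat a pose let the fingers close. It gives the time, the measured TCP pose, the force, the opening and the grip force at its end, in the units of the state.
- robot.observe(): the state, without advancing time (a new reading comes with each control period).
- robot.get_image(name): name is "scene" or "top"; returns the picture (480x640x3 uint8, red, green, blue); there is no depth.
- robot.get_calibration(name): a dict with "fx", "fy", "cx", "cy" (pixels), "R" (3x3) and "t" (3): a world point X has camera coordinates R X + t. Camera axes: x right, y down, z forward; pixel columns grow to the right and rows downward; lengths in mm; the calibration is good to about 2 mm. A picture is of the moment at which its call begins. get_calibration takes no time and is no camera call.
- robot.sign_off(): hands the job in; it is judged then, once.
The state is a dict: "t": time; "joints": joint angles; "qd": joint speeds; "effort": joint torques, N m; "position": TCP position; "eef_rot": TCP orientation; "wrist_force": force on the tool from outside, world axes, zero at the start; "moment": the same for the moment, N m; "grip_width": finger opening in mm; "finger_force": force on a finger pad.
Only numpy, scipy, OpenCV 4.12 (cv2) and the standard library are available. Lean on these libraries where they do the work, as an engineer would, in place of code of your own. Each camera call takes 0.05 s, during which the arm holds its last target. There are 200 camera calls.

## Task

Swing the folded handle of the rack lift's handwheel out until it stands up, and crank the wheel clockwise (seen from above) until the tube rack comes up against the lift's top stop, which you feel as a firm resistance; push gently there and do not push so hard that the wheel's overload clutch gives. Then fold the handle back down flat on the wheel, leaving the rack raised, and let go; do not push on the rack or disturb the things standing around the lift.

Things in the scene. Friction and masses are not known exactly. Their poses are not given: they have to be found in the camera images.
- machine: the rack lift, bolted down: grey base plate 190 x 400 x 14 mm; on it a white crank housing 165 x 165 mm, top 100 mm above the table, with a horizontal handwheel on top, and beside it (towards +y of the machine) the lift platform with a yellow rack of tubes. Origin: on the bench, under the handwheel's axis. x across the machine, y from the handwheel towards the lift (lift centre 195 mm away), z up. The rack's tube tops rise from 145-154 mm to 184 mm above the bench
- hub (a point): centre of the handwheel's flat top face, on its vertical axis, 115 mm above the bench. The wheel is an aluminium disc of radius 68 mm, 10 mm thick; a hub cap 3 mm high is on its face
- crank (a joint): angle of the handwheel's shaft in rad (the wheel turns with it), growing clockwise seen from above; it raises the lift 5 mm per rad. It starts anywhere between 1.2 and 3.0; the top stop is about 0.9 to 1.3 turns further on, its exact angle is not given: feel for it. The free wheel runs at about 2 N at the handle, and at the stop the resistance rises at once. The wheel stays where it is left
- lift (a joint): height of the lift platform in m above its lowest position; follows the handwheel (0.005 x crank angle)
- handle_pivot (a point): hinge point of the folding handle on the wheel, 55 mm from the wheel's axis and 18 mm above the wheel's face, between two small steel ears 26 mm apart over all, whose tops end 7 mm above the hinge point. The hinge axis is level and tangential to the wheel
- handle_end (a point): middle of the free end of the handle, 77 mm from the hinge point. Folded, the handle lies level from the hinge across the wheel's centre; stood up, it is vertical above the hinge
- grip: the handle's black freely turning round sleeve, 18 mm diameter, from 14 to 77 mm from the hinge point; folded, its underside is 9 mm above the wheel's face. Origin at the hinge point, -x along the handle to its free end (it spins about x)
- handle (a joint): fold angle of the handle in rad: 0 folded flat on the wheel (a stop), 1.57 upright, 1.70 its outer stop (leaning outwards 7 degrees). Stiff enough to stay where it is left (about 0.08 N m)
- wash_bottle: bystander: white closed bottle, 60 mm diameter, 150 mm high, origin under its centre
- scanner: bystander: white hand scanner 55 x 75 mm, 80 mm high, origin under its centre
- spare_rack: bystander: yellow rack with 9 capped tubes, 90 x 90 mm, 85 mm high, origin under its centre
- clutch (a joint): spring overload clutch between the handwheel and its shaft, in rad: sits at 0 and stays there up to about 10 N of push at the upright handle; pushed harder against the stop it gives (the wheel turns on alone, 0.1 rad per further 3 N, and springs back). Giving by more than 0.06 rad means the lift was forced

How it is judged:
By the outcome, as a careful person would: the job done as asked, in the order asked, and still so for the second after the job is handed in, with the robot touching nothing.
It also fails if it takes over 72 s, if anything falls off the work surface, if the arm or the gripper's body presses on something with over 40 N, if the wrist force passes 120 N, or if a joint passes its speed limit or range.

## Working session

There is one attempt and no reset: what is moved stays moved. The work goes in short steps, Python scripts to look and compute and a tool call to move; the robot and the scene stay as the last step left them, time stands still between calls to the robot, and variables do not carry over. Pictures are saved under pics/ and viewed, at most 10 in all, crops included, and the job is handed in when it is done.

Besides the shell and the picture viewer there is one more tool, called after "Emit:" as name(argument=value, ...) on one line, values as JSON. arm_command: Moves the arm, as the interface text tells. Shift numbers are shares of 200 mm and turn numbers shares of 60 degrees, none past 1 either way. Its arguments: {"type":"object","properties":{"plan":{"type":"string"},"jaw":{"type":"number"},"grip_force":{"type":"number"}},"required":["plan"]}

```bash
mkdir -p pics
python3 - <<'E'
from station import robot
import cv2
for n in("scene","top"):
    c=robot.get_calibration(n); print(n,c)
    cv2.imwrite(f"pics/{n}0.png",robot.get_image(n)[:,:,::-1])
print(robot.observe())
E
```

```text
scene {'fx': 438.6210788716959, 'fy': 438.6210788716959, 'cx': 319.9007047889006, 'cy': 241.90632819125162, 'R': array([[-0.29155247,  0.95643349,  0.01523586],
       [ 0.7500085 ,  0.23845525, -0.61694922],
       [-0.59370397, -0.16844605, -0.78685547]]), 't': array([ 131.85067234, -419.72426401, 1396.5708362 ])}
top {'fx': 498.178536011532, 'fy': 498.178536011532, 'cx': 313.92561013736355, 'cy': 241.37633071385017, 'R': array([[-0.08611593, -0.99627754,  0.00388708],
       [-0.97195773,  0.08315558, -0.2199621 ],
       [ 0.21882007, -0.02272032, -0.97550067]]), 't': array([  87.48299076,  639.57389339, 1066.05836527])}
{'t': 0.1, 'joints': array([ 1.13252108e+00,  3.07521069e-01,  1.50753604e+00, -1.28027782e-05,
        1.32840239e+00, -7.35052879e-02]), 'qd': array([ 0.00012601, -0.00287937, -0.00529218, -0.00096179, -0.00034069,
        0.00072052]), 'effort': array([-6.15933459e-04, -4.58526886e+01, -2.52607316e+01, -2.38608473e-04,
        5.52343496e-03,  1.63447299e-05]), 'position': array([204.88748025, 536.59173544, 230.46257958]), 'eef_rot': array([-2.30245180e-04,  1.81373911e-01,  9.83413765e-01, -9.04601711e-04]), 'wrist_force': array([-0.12444774,  0.04924992,  0.876371  ]), 'moment': array([-0.04083596, -0.04905079, -0.02746078]), 'finger_force': 0.0, 'grip_width': 85.4686530212097}
```

View pics/top0.png

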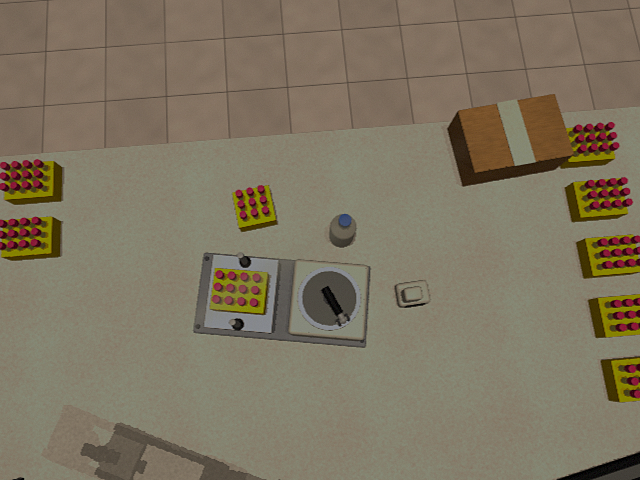

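View pics/scene0.png

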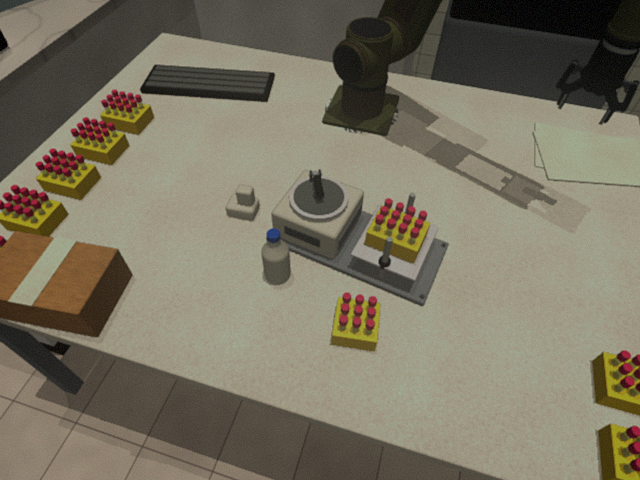

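The top view shows the wheel at about (330,299), with the handle from about (342,320) to (326,290). The lift is to the left of it (+y), the scanner at (412,294), the bottle at (343,230) and the spare rack at (255,207). I'll enlarge the wheel next.

```bash
cat > h.py <<'E'
import numpy as np
from station import robot
def ray(n,u,v,z):
    c=robot.get_calibration(n);R=np.array(c["R"]);t=np.array(c["t"])
    d=R.T@np.array([(u-c["cx"])/c["fx"],(v-c["cy"])/c["fy"],1]);o=-R.T@t
    return o+d*(z-o[2])/d[2]
def proj(n,X):
    c=robot.get_calibration(n);p=np.array(c["R"])@np.array(X)+c["t"]
    return np.array([c["fx"]*p[0]/p[2]+c["cx"],c["fy"]*p[1]/p[2]+c["cy"]])
E
python3 - <<'E'
import cv2
a=cv2.imread("pics/top0.png")[255:355,280:380]
b=cv2.imread("pics/scene0.png")[155:255,265:365]
f=lambda i:cv2.resize(i,None,fx=4,fy=4,interpolation=cv2.INTER_CUBIC)
cv2.imwrite("pics/crop.png",cv2.hconcat([f(a),f(b)]))
E
```

```text
(no output)
```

View pics/crop.png

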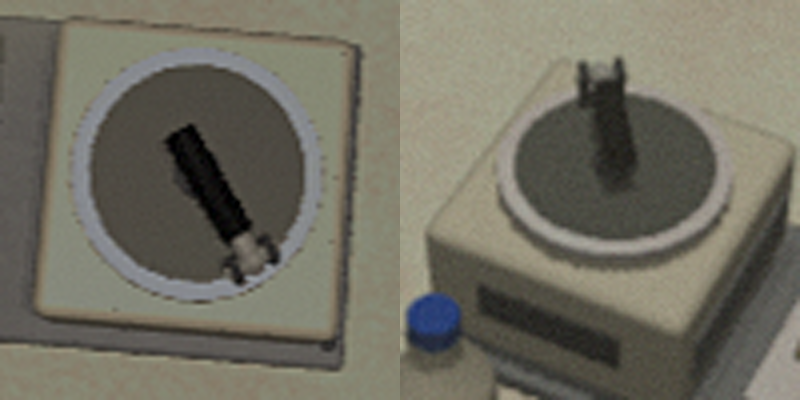

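The crop shows the wheel centre at top-image pixel (329.6,298.5), the hinge at about (342.8,319.5) and the free end at about (325.5,288.8).

Run:
```python
from h import *
hub=ray("top",329.6,298.5,115);p=ray("top",342.8,319.5,133);e=ray("top",325.5,288.8,135)
print(hub,ray("scene",318.6,197,115),p,e)
for a in(p-hub,e-p): print(np.hypot(*a[:2]),np.degrees(np.arctan2(a[1],a[0])))
for n,u,v,z in(("bottle",344,219,150),("scan",412,294,70),("spare",252,195,85),("rack",240,290,150),("post",237,323,30),("bcorn",205,254,14),("bcorn2",195,332,14)):
    print(n,ray("top",u,v,z))
print(robot.observe()["position"])
```

```text
[507.32413399  10.78415516 115.        ] [513.49757462  13.74534584 115.        ] [459.58653734 -11.73457616 133.        ] [526.29655251  18.379176   135.        ]
52.78230190283443 -154.74585772779244
73.19196809183727 24.295023866565735
bottle [670.47069138 -34.22644769 150.        ]
scan [ 506.25795017 -175.51648465   70.        ]
spare [762.7151635  165.23428928  85.        ]
rack [537.11770791 195.8020572  150.        ]
post [478.71079937 222.69287307  30.        ]
bcorn [648.91250378 292.44360717  14.        ]
bcorn2 [467.69009846 322.37421642  14.        ]
[204.88748025 536.59173544 230.46257958]
```

Emit:
arm_command(plan="-0.95 -0.76 0 0 0 -0.765;-0.95 -0.76 0 0 0 -0.765;-0.95 -0.76 0 0 0 -0.765;-0.95 -0.76 0 0 0 -0.765;-0.95 -0.76 0 0 0 -0.765;-0.95 -0.76 0 0 0 -0.765;-0.95 -0.76 0 0 0 -0.765", jaw=0.5, grip_force=20)

```text
t: 0.8
position: [329.0, 325.3, 231.0]
eef_rot: [-0.0, -0.215, 0.977, -0.0]
wrist_force: [-0.2, 0.6, -0.0]
grip_width: 43.0
finger_force: 0.0
```

```bash
cat >> h.py <<'E'
from scipy.spatial.transform import Rotation as Ro
def st():
    o=robot.observe();q=o["eef_rot"];R=Ro.from_quat([q[1],q[2],q[3],q[0]]).as_matrix()
    return o,R
YD=205.
def go(*targets,yaw=None):
    "shares from measured pose to world targets, and turn to tool-down yaw"
    yaw=YD if yaw is None else yaw
    o,R=st();c,s=np.cos(np.radians(yaw)),np.sin(np.radians(yaw))
    D=np.array([[c,s,0],[s,-c,0],[0,0,-1]])
    w=np.degrees(Ro.from_matrix(R.T@D).as_rotvec())/60
    print("t",round(o["t"],2),"pos",o["position"].round(1),"F",o["wrist_force"].round(1),"w",o["grip_width"].round(1),"turn",w.round(3))
    for T in targets: print((R.T@(np.array(T)-o["position"])/200).round(3))
E
python3 -c "
from h import *
go([513,13,200])"
```

```text
Traceback (most recent call last):
  File "h.py", line 21, in go
    print("t",round(o["t"],2),"pos",o["position"].round(1),"F",o["wrist_force"].round(1),"w",o["grip_width"].round(1),"turn",w.round(3))
                                                                                             ^^^^^^^^^^^^^^^^^^^^^
AttributeError: 'float' object has no attribute 'round'
```

Emit:
arm_command(plan="-0.087 -0.9 0 0 0 0;-0.087 -0.9 0 0 0 0;-0.087 -0.9 0 0 0 0;-0.087 -0.9 0 0 0 0;-0.087 -0.9 0 0 0 0")

```text
t: 1.3
position: [422.2, 169.8, 231.2]
eef_rot: [0.0, -0.213, 0.977, -0.0]
wrist_force: [0.5, 0.3, -0.2]
grip_width: 42.7
finger_force: 0.0
```

Emit:
arm_command(plan="-0.087 -0.9 0.15 0 0 0;-0.087 -0.9 0.15 0 0 0;-0.087 -0.9 0.15 0 0 0;-0.087 -0.9 0.15 0 0 0;-0.087 -0.9 0.15 0 0 0;-0.087 -0.9 0.15 0 0 0")

```text
t: 1.9
position: [511.9, 16.9, 200.7]
eef_rot: [-0.001, -0.215, 0.977, 0.001]
wrist_force: [0.2, -0.5, 0.6]
grip_width: 42.6
finger_force: 0.0
```

```bash
sed -i 's/o\["grip_width"\].round(1)/round(float(o["grip_width"]),1)/' h.py; python3 -c "
from h import *
import cv2
go([513,13,200],[513,13,122])
f=lambda i,x,y:cv2.resize(i[y:y+110,x:x+100,::-1],None,fx=4,fy=4,interpolation=cv2.INTER_CUBIC)
cv2.imwrite('pics/c1.png',cv2.hconcat([f(robot.get_image('top'),280,235),f(robot.get_image('scene'),265,125)]))"
```

```text
t 1.9 pos [511.9  16.9 200.7] F [ 0.2 -0.5  0.6] w 42.6 turn [ 0.002 -0.001 -0.002]
[ 0.003 -0.02   0.003]
[ 0.003 -0.021  0.393]
```

View pics/c1.png

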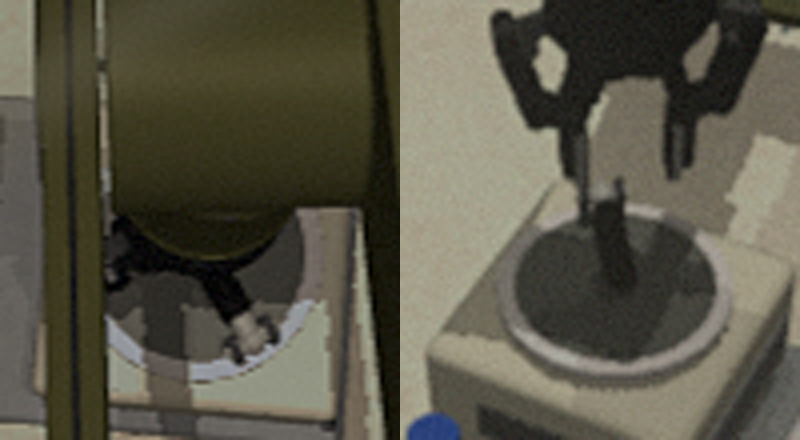

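The jaws are centred over the handle. I'll descend now.

Emit:
arm_command(plan="0.003 -0.021 0.1 0 0 0;0.003 -0.021 0.2 0 0 0;0.003 -0.021 0.3 0 0 0;0.003 -0.021 0.34 0 0 0;0.003 -0.021 0.37 0 0 0;0.003 -0.021 0.39 0 0 0;0.003 -0.021 0.39 0 0 0")

```text
t: 2.7
position: [513.4, 12.2, 123.5]
eef_rot: [0.0, -0.217, 0.976, -0.0]
wrist_force: [-0.5, -0.1, 0.5]
grip_width: 42.8
finger_force: 0.0
```

Emit:
arm_command(plan="0 0 0 0 0 0;0 0 0 0 0 0;0 0 0 0 0 0;0 0 0 0 0 0;0 0 0 0 0 0;0 0 0 0 0 0", jaw=0.1)

```text
t: 3.3
position: [513.3, 13.2, 123.8]
eef_rot: [0.0, -0.216, 0.976, 0.001]
wrist_force: [0.1, 4.8, 0.5]
grip_width: 17.3
finger_force: 21.3
```

Emit:
arm_command(plan="0.001 0 -0.031 0 0 0;0.006 0 -0.062 0 0 0;0.013 0 -0.092 0 0 0;0.023 0 -0.115 0 0 0;0.035 0 -0.141 0 0 0;0.051 0 -0.168 0 0 0;0.07 0 -0.193 0 0 0;0.088 0 -0.212 0 0 0")

```text
t: 4.1
position: [495.7, 4.4, 165.4]
eef_rot: [-0.001, -0.216, 0.976, 0.001]
wrist_force: [-3.9, 3.3, -7.7]
grip_width: 17.4
finger_force: 20.1
```

Emit:
arm_command(plan="0.022 0 -0.02 0 0 0;0.045 0 -0.037 0 0 0;0.071 0 -0.053 0 0 0;0.097 0 -0.065 0 0 0;0.125 0 -0.075 0 0 0;0.154 0 -0.082 0 0 0;0.183 0 -0.086 0 0 0;0.212 0 -0.088 0 0 0")

```text
t: 4.9
position: [460.8, -14.2, 184.6]
eef_rot: [0.002, -0.216, 0.976, -0.001]
wrist_force: [3.0, 2.5, -1.4]
grip_width: 16.6
finger_force: 19.5
```

```bash
python3 -c "
from h import *
import cv2
go([458.7,-12.2,184])
f=lambda i,x,y:cv2.resize(i[y:y+110,x:x+100,::-1],None,fx=4,fy=4,interpolation=cv2.INTER_CUBIC)
cv2.imwrite('pics/c2.png',cv2.hconcat([f(robot.get_image('top'),280,255),f(robot.get_image('scene'),265,125)]))"
```

```text
t 4.9 pos [460.8 -14.2 184.6] F [ 3.   2.5 -1.4] w 16.6 turn [-0.003  0.004 -0.   ]
[0.005 0.013 0.003]
```

View pics/c2.png

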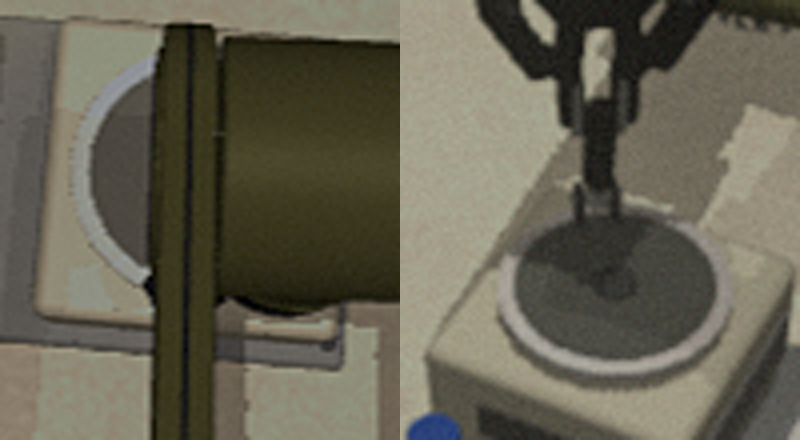

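```bash
cat >> h.py <<'E'
def arc(p0,p1,n,r=.27):
    a,p=np.radians(p0),np.radians(np.linspace(p0,p1,n+1)[1:])
    return ";".join(f"{r*(np.cos(q)-np.cos(a)):.3f} {r*(np.sin(q)-np.sin(a)):.3f} 0 0 0 0" for q in p)
E
python3 -c "
from h import *
for k in range(5): print(-3+60*k,arc(-3+60*k,57+60*k,8))"
```

```text
-3 -0.000 0.035 0 0 0 0;-0.006 0.070 0 0 0 0;-0.015 0.104 0 0 0 0;-0.029 0.137 0 0 0 0;-0.047 0.167 0 0 0 0;-0.069 0.195 0 0 0 0;-0.094 0.219 0 0 0 0;-0.123 0.241 0 0 0 0
57 -0.031 0.017 0 0 0 0;-0.064 0.030 0 0 0 0;-0.098 0.039 0 0 0 0;-0.133 0.043 0 0 0 0;-0.168 0.043 0 0 0 0;-0.203 0.038 0 0 0 0;-0.237 0.028 0 0 0 0;-0.270 0.014 0 0 0 0
117 -0.030 -0.018 0 0 0 0;-0.058 -0.040 0 0 0 0;-0.083 -0.065 0 0 0 0;-0.104 -0.094 0 0 0 0;-0.121 -0.124 0 0 0 0;-0.134 -0.157 0 0 0 0;-0.143 -0.191 0 0 0 0;-0.147 -0.226 0 0 0 0
177 0.000 -0.035 0 0 0 0;0.006 -0.070 0 0 0 0;0.015 -0.104 0 0 0 0;0.029 -0.137 0 0 0 0;0.047 -0.167 0 0 0 0;0.069 -0.195 0 0 0 0;0.094 -0.219 0 0 0 0;0.123 -0.241 0 0 0 0
237 0.031 -0.017 0 0 0 0;0.064 -0.030 0 0 0 0;0.098 -0.039 0 0 0 0;0.133 -0.043 0 0 0 0;0.168 -0.043 0 0 0 0;0.203 -0.038 0 0 0 0;0.237 -0.028 0 0 0 0;0.270 -0.014 0 0 0 0
```

Emit:
arm_command(plan="0 0.035 0 0 0 0;-0.006 0.07 0 0 0 0;-0.015 0.104 0 0 0 0;-0.029 0.137 0 0 0 0;-0.047 0.167 0 0 0 0;-0.069 0.195 0 0 0 0;-0.094 0.219 0 0 0 0;-0.123 0.241 0 0 0 0")

```text
t: 5.8
position: [459.1, 41.0, 183.5]
eef_rot: [-0.002, -0.217, 0.976, -0.0]
wrist_force: [-2.2, -1.8, 8.1]
grip_width: 17.0
finger_force: 19.4
```

```bash
cat >> h.py <<'E'
def pol(hub=(508.5,11)):
    o,R=st();v=R.T@(np.array([*hub,0])-o["position"])
    t=-v[:2];F=R.T@o["wrist_force"];ps=np.arctan2(t[1],t[0])
    er=np.array([np.cos(ps),np.sin(ps)]);et=np.array([-er[1],er[0]])
    print("t",round(o["t"],2),"psi",np.degrees(ps).round(1),"r",np.hypot(*t).round(1),"Frad",(F[:2]@er).round(1),"Ftan",(F[:2]@et).round(1),"z",o["position"][2].round(1))
E
python3 -c "
from h import *
pol()"
```

```text
t 5.8 psi 55.9 r 58.2 Frad 1.0 Ftan -2.7 z 183.5
```

Emit:
arm_command(plan="-0.031 0.017 0 0 0 0;-0.064 0.03 0 0 0 0;-0.098 0.039 0 0 0 0;-0.133 0.043 0 0 0 0;-0.168 0.043 0 0 0 0;-0.203 0.038 0 0 0 0;-0.237 0.028 0 0 0 0;-0.27 0.014 0 0 0 0")

```text
t: 6.6
position: [507.2, 64.7, 183.0]
eef_rot: [-0.002, -0.217, 0.976, -0.001]
wrist_force: [-3.7, -6.1, 6.5]
grip_width: 16.0
finger_force: 21.0
```

```bash
python3 -c "
from h import *
pol()"
```

```text
t 6.6 psi 112.9 r 53.1 Frad -6.0 Ftan -4.0 z 183.0
```

Emit:
arm_command(plan="0 0 0 0 0 0;0 0 0 0 0 0")

```text
t: 6.8
position: [508.4, 64.6, 183.2]
eef_rot: [-0.001, -0.217, 0.976, -0.001]
wrist_force: [-1.7, -6.2, 4.4]
grip_width: 16.0
finger_force: 20.8
```

```bash
python3 -c "
from h import *
import cv2
pol()
f=lambda i,x,y:cv2.resize(i[y:y+110,x:x+100,::-1],None,fx=4,fy=4,interpolation=cv2.INTER_CUBIC)
cv2.imwrite('pics/c3.png',cv2.hconcat([f(robot.get_image('top'),280,255),f(robot.get_image('scene'),285,125)]))"
```

```text
t 6.8 psi 114.7 r 53.1 Frad -6.2 Ftan -1.7 z 183.2
```

View pics/c3.png

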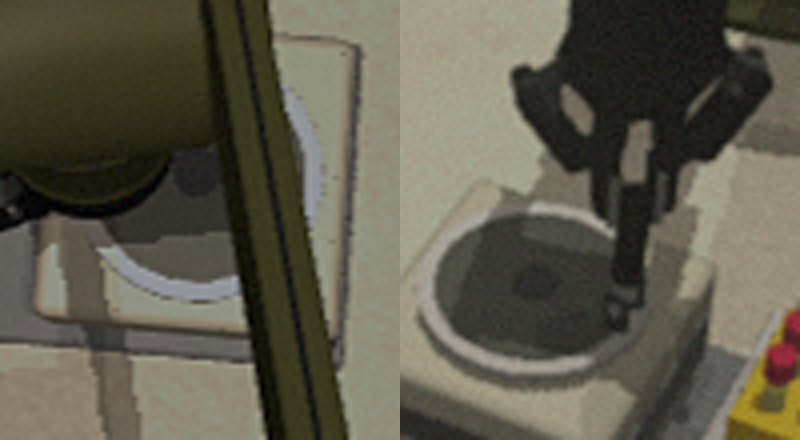

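The handle is upright, leaning slightly outwards. I'll recentre the path by 3 mm and continue.

Emit:
arm_command(plan="-0.023 -0.031 0 0 0 0;-0.051 -0.053 0 0 0 0;-0.076 -0.078 0 0 0 0;-0.097 -0.107 0 0 0 0;-0.114 -0.137 0 0 0 0;-0.127 -0.17 0 0 0 0;-0.136 -0.204 0 0 0 0;-0.14 -0.239 0 0 0 0")

```text
t: 7.7
position: [552.0, 35.7, 182.9]
eef_rot: [-0.002, -0.217, 0.976, 0.002]
wrist_force: [-4.0, 1.2, 6.2]
grip_width: 16.2
finger_force: 19.4
```

```bash
python3 -c "
from h import *
pol((508.5,9.6))"
```

```text
t 7.7 psi 173.2 r 50.1 Frad -2.8 Ftan -3.2 z 182.9
```

Emit:
arm_command(plan="-0.005 -0.036 0 0 0 0;0 -0.072 0 0 0 0;0.01 -0.107 0 0 0 0;0.024 -0.141 0 0 0 0;0.042 -0.172 0 0 0 0;0.064 -0.2 0 0 0 0;0.089 -0.225 0 0 0 0;0.118 -0.247 0 0 0 0")

```text
t: 8.5
position: [552.7, -17.6, 183.0]
eef_rot: [-0.001, -0.216, 0.976, 0.003]
wrist_force: [-1.3, 3.7, 4.5]
grip_width: 15.7
finger_force: 22.0
```

```bash
python3 -c "
from h import *
pol((508.5,9.6))"
```

```text
t 8.5 psi -124.1 r 51.0 Frad -3.0 Ftan -2.5 z 183.0
```

Emit:
arm_command(plan="0.031 -0.017 0 0 0 0;0.064 -0.03 0 0 0 0;0.098 -0.039 0 0 0 0;0.133 -0.043 0 0 0 0;0.168 -0.043 0 0 0 0;0.203 -0.038 0 0 0 0;0.237 -0.028 0 0 0 0;0.27 -0.014 0 0 0 0")

```text
t: 9.3
position: [505.2, -45.9, 183.2]
eef_rot: [-0.0, -0.216, 0.976, 0.0]
wrist_force: [-0.5, -1.2, 0.2]
grip_width: 8.4
finger_force: 0.0
```

```bash
python3 -c "
from h import *
pol((508.5,9.6))
for k in range(18): print(297+8*k,arc(297+8*k,305+8*k,4))"
```

```text
t 9.3 psi -61.6 r 55.6 Frad 1.2 Ftan 0.4 z 183.2
297 0.008 0.004 0 0 0 0;0.016 0.009 0 0 0 0;0.024 0.014 0 0 0 0;0.032 0.019 0 0 0 0
305 0.008 0.006 0 0 0 0;0.015 0.011 0 0 0 0;0.022 0.017 0 0 0 0;0.029 0.024 0 0 0 0
313 0.007 0.007 0 0 0 0;0.013 0.013 0 0 0 0;0.020 0.020 0 0 0 0;0.026 0.028 0 0 0 0
321 0.006 0.007 0 0 0 0;0.011 0.015 0 0 0 0;0.017 0.023 0 0 0 0;0.022 0.031 0 0 0 0
329 0.005 0.008 0 0 0 0;0.009 0.016 0 0 0 0;0.013 0.025 0 0 0 0;0.017 0.034 0 0 0 0
337 0.004 0.009 0 0 0 0;0.007 0.018 0 0 0 0;0.010 0.027 0 0 0 0;0.012 0.036 0 0 0 0
345 0.002 0.009 0 0 0 0;0.004 0.018 0 0 0 0;0.006 0.028 0 0 0 0;0.007 0.037 0 0 0 0
353 0.001 0.009 0 0 0 0;0.002 0.019 0 0 0 0;0.002 0.028 0 0 0 0;0.002 0.038 0 0 0 0
361 -0.000 0.009 0 0 0 0;-0.001 0.019 0 0 0 0;-0.002 0.028 0 0 0 0;-0.003 0.038 0 0 0 0
369 -0.002 0.009 0 0 0 0;-0.004 0.018 0 0 0 0;-0.006 0.028 0 0 0 0;-0.008 0.037 0 0 0 0
377 -0.003 0.009 0 0 0 0;-0.006 0.018 0 0 0 0;-0.010 0.027 0 0 0 0;-0.013 0.035 0 0 0 0
385 -0.004 0.008 0 0 0 0;-0.009 0.017 0 0 0 0;-0.013 0.025 0 0 0 0;-0.018 0.033 0 0 0 0
393 -0.005 0.008 0 0 0 0;-0.011 0.015 0 0 0 0;-0.017 0.023 0 0 0 0;-0.023 0.030 0 0 0 0
401 -0.006 0.007 0 0 0 0;-0.013 0.014 0 0 0 0;-0.020 0.020 0 0 0 0;-0.027 0.027 0 0 0 0
409 -0.007 0.006 0 0 0 0;-0.015 0.012 0 0 0 0;-0.022 0.017 0 0 0 0;-0.030 0.023 0 0 0 0
417 -0.008 0.005 0 0 0 0;-0.016 0.010 0 0 0 0;-0.024 0.014 0 0 0 0;-0.033 0.018 0 0 0 0
425 -0.009 0.004 0 0 0 0;-0.017 0.007 0 0 0 0;-0.026 0.011 0 0 0 0;-0.035 0.013 0 0 0 0
433 -0.009 0.003 0 0 0 0;-0.018 0.005 0 0 0 0;-0.027 0.007 0 0 0 0;-0.037 0.008 0 0 0 0
```

The grip slipped off, so I'll look.

```bash
python3 -c "
from h import *
import cv2
f=lambda i,x,y:cv2.resize(i[y:y+110,x:x+100,::-1],None,fx=4,fy=4,interpolation=cv2.INTER_CUBIC)
cv2.imwrite('pics/c4.png',cv2.hconcat([f(robot.get_image('top'),280,255),f(robot.get_image('scene'),265,125)]))"
```

```text
(no output)
```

View pics/c4.png

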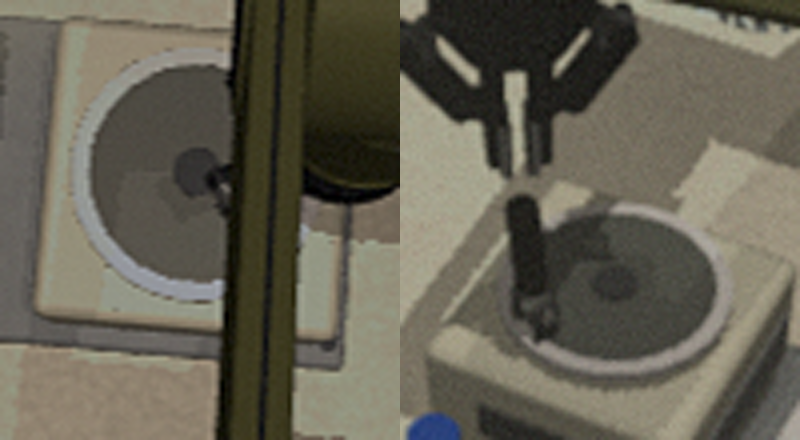

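```bash
python3 -c "
from h import *
h=ray('scene',318.5,196.2,118);p=ray('scene',300,203,133);e=ray('scene',295.5,175.5,210)
print(h,p,e)
for a in (p-h,e-h): print(np.hypot(*a[:2]),205-np.degrees(np.arctan2(a[1],a[0])))
X=lambda ps,r,z:proj('scene',[508.5+r*np.cos(np.radians(205-ps)),9.6+r*np.sin(np.radians(205-ps)),z])
for ps in (225,235,245,255,265,275): print(ps,X(ps,55,133),X(ps,55,210))
print(proj('scene',[508.5,9.6,118]),proj('scene',[505.2,-45.9,183.2]))
"
```

```text
[513.9425537   13.60377424 118.        ] [560.00046009 -14.90164122 133.        ] [557.39760219 -23.89425249 210.        ]
54.16538979626511 236.75352438160124
57.397240766880174 245.79141200989983
225 [302.43801364 203.63873253] [301.83437695 177.91920535]
235 [299.26685905 201.46864447] [298.45330809 175.71375982]
245 [296.69121263 198.94645949] [295.71004728 173.15343433]
255 [294.78555423 196.15818599] [293.68360151 170.32613081]
265 [293.59973514 193.19627589] [292.42634494 167.32606457]
275 [293.15856972 190.155899  ] [291.96370084 164.24991874]
[317.52204115 194.16973836] [294.06853727 166.63077542]
```

The handle still stands, with the hinge at about (300,203) and its top at about (295.5,175.5), so ψ ≈ 240°. It slid out of the pads. I'll regrasp deeper and more firmly.

Emit:
arm_command(plan="0 0 -0.1 0 0 0;0 0 -0.2 0 0 0;-0.06 0 -0.22 0 0 -0.08;-0.16 0.003 -0.22 0 0 -0.167;-0.266 0.003 -0.22 0 0 -0.167;-0.266 0.003 -0.22 0 0 -0.167;-0.266 0.003 -0.22 0 0 -0.167", jaw=0.5, grip_force=60)

```text
t: 10.1
position: [553.7, -22.6, 227.0]
eef_rot: [-0.0, -0.301, 0.954, 0.0]
wrist_force: [-0.4, -0.4, 0.7]
grip_width: 43.1
finger_force: 0.0
```

```bash
python3 -c "
from h import *
import cv2
go([553,-23,180],yaw=215)
f=lambda i,x,y:cv2.resize(i[y:y+110,x:x+100,::-1],None,fx=4,fy=4,interpolation=cv2.INTER_CUBIC)
cv2.imwrite('pics/c5.png',cv2.hconcat([f(robot.get_image('top'),300,245),f(robot.get_image('scene'),255,115)]))"
```

```text
t 10.1 pos [553.7 -22.6 227. ] F [-0.4 -0.4  0.7] w 43.1 turn [ 0.    -0.001  0.001]
[0.004 0.    0.235]
```

View pics/c5.png

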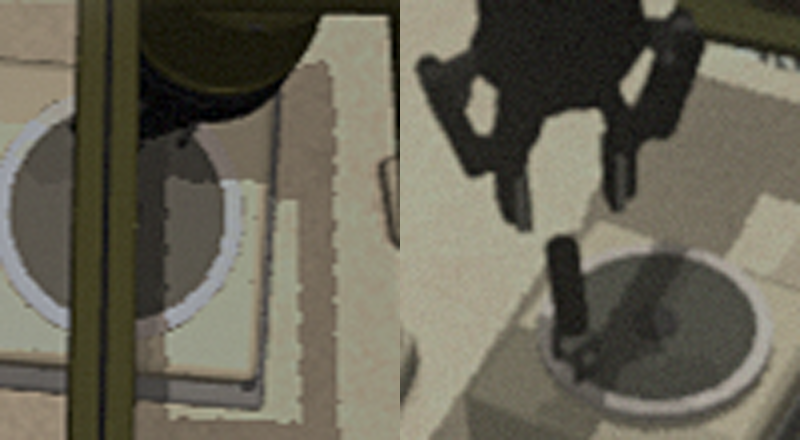

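The handle top at (296,175) matches the TCP's projection. I'll go down and grip.

Emit:
arm_command(plan="0.004 0 0.06 0 0 0;0.004 0 0.12 0 0 0;0.004 0 0.18 0 0 0;0.004 0 0.23 0 0 0;0.004 0 0.27 0 0 0;0.004 0 0.27 0 0 0")

```text
t: 10.8
position: [552.2, -23.1, 171.6]
eef_rot: [-0.001, -0.301, 0.954, 0.001]
wrist_force: [-0.2, -1.2, 0.4]
grip_width: 42.7
finger_force: 0.0
```

Emit:
arm_command(plan="0 0 0 0 0 0;0 0 0 0 0 0;0 0 0 0 0 0;0 0 0 0 0 0;0 0 0 0 0 0;0 0 0 0 0 0", jaw=0.1)

```text
t: 11.4
position: [553.3, -22.9, 173.7]
eef_rot: [0.0, -0.301, 0.954, 0.0]
wrist_force: [-1.5, 1.9, 3.3]
grip_width: 16.6
finger_force: 58.4
```

```bash
python3 -c "
from h import *
go([553,-23,172],yaw=215)
o,R=st();a=o['position'][:2]-np.array([509.5,10]);print(np.hypot(*a),np.degrees(np.arctan2(a[1],a[0])))"
```

```text
t 11.4 pos [553.3 -22.9 173.7] F [-1.5  1.9  3.3] w 16.6 turn [0.    0.001 0.   ]
[0.002 0.    0.008]
54.74363298223431 -36.90023307535812
```

```bash
python3 -c "
from h import *
for a,b in((252,288),(288,324)): print(arc(a,b,8,.275))
for k in range(8):a=324+12*k;print(a,arc(a,a+12,6,.275))"
```

```text
0.021 -0.006 0 0 0 0;0.042 -0.010 0 0 0 0;0.063 -0.013 0 0 0 0;0.085 -0.013 0 0 0 0;0.107 -0.013 0 0 0 0;0.128 -0.010 0 0 0 0;0.149 -0.006 0 0 0 0;0.170 -0.000 0 0 0 0
0.020 0.007 0 0 0 0;0.040 0.017 0 0 0 0;0.059 0.027 0 0 0 0;0.077 0.039 0 0 0 0;0.094 0.052 0 0 0 0;0.109 0.067 0 0 0 0;0.124 0.083 0 0 0 0;0.138 0.100 0 0 0 0
324 0.006 0.008 0 0 0 0;0.011 0.016 0 0 0 0;0.016 0.024 0 0 0 0;0.020 0.033 0 0 0 0;0.025 0.041 0 0 0 0;0.029 0.050 0 0 0 0
336 0.004 0.009 0 0 0 0;0.007 0.018 0 0 0 0;0.010 0.027 0 0 0 0;0.013 0.036 0 0 0 0;0.016 0.045 0 0 0 0;0.018 0.055 0 0 0 0
348 0.002 0.009 0 0 0 0;0.003 0.019 0 0 0 0;0.005 0.028 0 0 0 0;0.005 0.038 0 0 0 0;0.006 0.048 0 0 0 0;0.006 0.057 0 0 0 0
360 -0.000 0.010 0 0 0 0;-0.001 0.019 0 0 0 0;-0.002 0.029 0 0 0 0;-0.003 0.038 0 0 0 0;-0.004 0.048 0 0 0 0;-0.006 0.057 0 0 0 0
372 -0.002 0.009 0 0 0 0;-0.005 0.019 0 0 0 0;-0.007 0.028 0 0 0 0;-0.011 0.037 0 0 0 0;-0.014 0.046 0 0 0 0;-0.018 0.055 0 0 0 0
384 -0.004 0.009 0 0 0 0;-0.008 0.017 0 0 0 0;-0.013 0.026 0 0 0 0;-0.018 0.034 0 0 0 0;-0.023 0.042 0 0 0 0;-0.029 0.050 0 0 0 0
396 -0.006 0.008 0 0 0 0;-0.012 0.015 0 0 0 0;-0.018 0.022 0 0 0 0;-0.025 0.029 0 0 0 0;-0.031 0.036 0 0 0 0;-0.038 0.043 0 0 0 0
408 -0.007 0.006 0 0 0 0;-0.015 0.012 0 0 0 0;-0.022 0.018 0 0 0 0;-0.030 0.024 0 0 0 0;-0.038 0.029 0 0 0 0;-0.047 0.034 0 0 0 0
```

Emit:
arm_command(plan="0.021 -0.006 0 0 0 0;0.042 -0.01 0 0 0 0;0.063 -0.013 0 0 0 0;0.085 -0.013 0 0 0 0;0.107 -0.013 0 0 0 0;0.128 -0.01 0 0 0 0;0.149 -0.006 0 0 0 0;0.17 0 0 0 0 0")

```text
t: 12.2
position: [525.9, -42.6, 173.6]
eef_rot: [0.001, -0.301, 0.954, 0.0]
wrist_force: [1.7, 5.2, 2.3]
grip_width: 16.4
finger_force: 58.6
```

```bash
python3 -c "
from h import *
pol((509.5,10))"
```

```text
t 12.2 psi -72.7 r 55.1 Frad -4.4 Ftan -3.2 z 173.6
```

Emit:
arm_command(plan="0.017 0.01 0 0 0 0;0.035 0.02 0 0 0 0;0.053 0.031 0 0 0 0;0.071 0.043 0 0 0 0;0.088 0.056 0 0 0 0;0.103 0.071 0 0 0 0;0.118 0.087 0 0 0 0;0.132 0.104 0 0 0 0")

```text
t: 13.0
position: [491.8, -41.7, 173.7]
eef_rot: [0.0, -0.301, 0.954, -0.001]
wrist_force: [2.0, -1.9, 5.5]
grip_width: 16.6
finger_force: 58.2
```

```bash
python3 -c "
from h import *
pol((509.5,10))"
```

```text
t 13.0 psi -36.3 r 54.9 Frad 1.2 Ftan -2.5 z 173.7
```

Emit:
arm_command(plan="0.003 0.005 0 0 0 0;0.007 0.01 0 0 0 0;0.01 0.015 0 0 0 0;0.013 0.02 0 0 0 0;0.013 0.02 0 0 0 0")

```text
t: 13.5
position: [486.8, -39.7, 173.5]
eef_rot: [-0.001, -0.301, 0.954, -0.001]
wrist_force: [0.8, -3.8, 6.2]
grip_width: 16.5
finger_force: 58.3
```

```bash
python3 -c "
from h import *
pol((509.5,10))
for k in range(20):a=329+5*k;print(a,arc(a,a+5,4,.275).replace(' 0 0 0 0',''))"
```

```text
t 13.5 psi -30.5 r 54.9 Frad 3.1 Ftan -2.3 z 173.5
329 0.003 0.005;0.006 0.010;0.009 0.016;0.011 0.021
334 0.003 0.005;0.005 0.011;0.007 0.016;0.010 0.022
339 0.002 0.006;0.004 0.011;0.006 0.017;0.008 0.023
344 0.002 0.006;0.003 0.012;0.004 0.017;0.006 0.023
349 0.001 0.006;0.002 0.012;0.003 0.018;0.004 0.024
354 0.001 0.006;0.001 0.012;0.001 0.018;0.001 0.024
359 0.000 0.006;-0.000 0.012;-0.000 0.018;-0.001 0.024
364 -0.000 0.006;-0.001 0.012;-0.002 0.018;-0.003 0.024
369 -0.001 0.006;-0.002 0.012;-0.003 0.018;-0.005 0.024
374 -0.002 0.006;-0.003 0.012;-0.005 0.017;-0.007 0.023
379 -0.002 0.006;-0.004 0.011;-0.006 0.017;-0.009 0.022
384 -0.002 0.005;-0.005 0.011;-0.008 0.016;-0.011 0.021
389 -0.003 0.005;-0.006 0.010;-0.009 0.015;-0.013 0.020
394 -0.003 0.005;-0.007 0.010;-0.011 0.015;-0.014 0.019
399 -0.004 0.005;-0.008 0.009;-0.012 0.014;-0.016 0.018
404 -0.004 0.004;-0.009 0.008;-0.013 0.013;-0.017 0.017
409 -0.005 0.004;-0.009 0.008;-0.014 0.011;-0.019 0.015
414 -0.005 0.003;-0.010 0.007;-0.015 0.010;-0.020 0.013
419 -0.005 0.003;-0.010 0.006;-0.016 0.009;-0.021 0.011
424 -0.005 0.003;-0.011 0.005;-0.016 0.007;-0.022 0.010
```

Emit:
arm_command(plan="0.007 0.004 0 0 0 0;0.01 0.008 0 0 0 0;0.013 0.014 0 0 0 0;0.015 0.019 0 0 0 0")

```text
t: 13.9
position: [482.7, -37.8, 173.5]
eef_rot: [-0.0, -0.301, 0.954, -0.0]
wrist_force: [1.6, -1.1, 6.2]
grip_width: 16.3
finger_force: 58.3
```

Emit:
arm_command(plan="0.003 0.005 0 0 0 0;0.005 0.011 0 0 0 0;0.007 0.016 0 0 0 0;0.01 0.022 0 0 0 0")

```text
t: 14.3
position: [478.5, -35.3, 173.5]
eef_rot: [0.0, -0.301, 0.954, -0.0]
wrist_force: [2.5, -2.3, 5.8]
grip_width: 16.7
finger_force: 58.3
```

Emit:
arm_command(plan="0.002 0.006 0 0 0 0;0.004 0.011 0 0 0 0;0.006 0.017 0 0 0 0;0.008 0.023 0 0 0 0")

```text
t: 14.7
position: [474.5, -32.4, 173.5]
eef_rot: [-0.0, -0.301, 0.954, -0.0]
wrist_force: [2.3, -1.1, 4.3]
grip_width: 16.6
finger_force: 58.3
```

Emit:
arm_command(plan="0.002 0.006 0 0 0 0;0.003 0.012 0 0 0 0;0.004 0.017 0 0 0 0;0.006 0.023 0 0 0 0")

```text
t: 15.1
position: [471.0, -29.3, 173.5]
eef_rot: [-0.0, -0.301, 0.954, -0.0]
wrist_force: [2.1, -1.0, 4.7]
grip_width: 16.5
finger_force: 58.3
```

Emit:
arm_command(plan="0.001 0.006 0 0 0 0;0.002 0.012 0 0 0 0;0.003 0.018 0 0 0 0;0.004 0.024 0 0 0 0")

```text
t: 15.5
position: [467.6, -25.8, 173.5]
eef_rot: [0.0, -0.301, 0.954, -0.0]
wrist_force: [2.2, -2.2, 4.3]
grip_width: 16.6
finger_force: 58.3
```

Emit:
arm_command(plan="0.001 0.006 0 0 0 0;0.001 0.012 0 0 0 0;0.001 0.018 0 0 0 0;0.001 0.024 0 0 0 0")

```text
t: 15.9
position: [464.6, -22.0, 173.5]
eef_rot: [-0.0, -0.301, 0.954, -0.0]
wrist_force: [3.4, -1.8, 5.7]
grip_width: 16.5
finger_force: 58.3
```

Emit:
arm_command(plan="0 0.006 0 0 0 0;0 0.012 0 0 0 0;0 0.018 0 0 0 0;-0.001 0.024 0 0 0 0")

```text
t: 16.3
position: [462.0, -18.0, 173.5]
eef_rot: [-0.0, -0.301, 0.954, -0.0]
wrist_force: [1.8, -2.0, 5.0]
grip_width: 16.6
finger_force: 58.3
```

Emit:
arm_command(plan="0 0.006 0 0 0 0;-0.001 0.012 0 0 0 0;-0.002 0.018 0 0 0 0;-0.003 0.024 0 0 0 0")

```text
t: 16.7
position: [459.6, -13.8, 173.4]
eef_rot: [-0.0, -0.301, 0.954, -0.0]
wrist_force: [2.8, -1.5, 4.9]
grip_width: 16.7
finger_force: 58.3
```

Emit:
arm_command(plan="-0.001 0.006 0 0 0 0;-0.002 0.012 0 0 0 0;-0.004 0.019 0 0 0 0")

```text
t: 17.0
position: [458.0, -10.3, 173.4]
eef_rot: [-0.0, -0.301, 0.954, -0.0]
wrist_force: [2.0, -1.7, 5.9]
grip_width: 16.9
finger_force: 58.4
```

Emit:
arm_command(plan="-0.002 0.006 0 0 0 0;-0.003 0.012 0 0 0 0;-0.005 0.019 0 0 0 0")

```text
t: 17.3
position: [456.7, -6.6, 173.4]
eef_rot: [-0.0, -0.301, 0.954, -0.0]
wrist_force: [1.5, -1.9, 5.3]
grip_width: 16.4
finger_force: 58.4
```

Emit:
arm_command(plan="-0.002 0.006 0 0 0 0;-0.004 0.012 0 0 0 0;-0.006 0.018 0 0 0 0")

```text
t: 17.6
position: [455.6, -3.0, 173.4]
eef_rot: [-0.0, -0.301, 0.954, -0.0]
wrist_force: [3.0, -2.4, 5.3]
grip_width: 16.6
finger_force: 58.5
```

Emit:
arm_command(plan="-0.002 0.006 0 0 0 0;-0.005 0.012 0 0 0 0;-0.008 0.018 0 0 0 0")

```text
t: 17.9
position: [455.6, -1.4, 173.6]
eef_rot: [-0.0, -0.302, 0.953, -0.003]
wrist_force: [3.0, -10.9, 4.1]
grip_width: 16.4
finger_force: 58.3
```

The force jumped to about 11 N, so this is the stop. I'll ease off slightly.

Emit:
arm_command(plan="0.003 -0.008 0 0 0 0;0.003 -0.008 0 0 0 0")

```text
t: 18.1
position: [455.6, -2.2, 173.5]
eef_rot: [-0.0, -0.301, 0.954, -0.002]
wrist_force: [2.4, -6.4, 4.8]
grip_width: 16.7
finger_force: 58.6
```

```bash
python3 -c "
from h import *
pol((509.5,10));go([0,0,0],yaw=215)"
```

```text
t 18.1 psi 21.7 r 55.3 Frad -0.8 Ftan -6.8 z 173.5
t 18.1 pos [455.6  -2.2 173.5] F [ 2.4 -6.4  4.8] w 16.7 turn [-0.003 -0.002  0.001]
[1.857 1.321 0.867]
```

The stop is confirmed at ψ ≈ 382°, with 6.8 N steady. Now I'll release, lift clear and go outside the handle to fold it.

Emit:
arm_command(plan="0.002 -0.005 0 0 0 0;0.002 -0.005 0 0 0 0;0.002 -0.005 0 0 0 0;0.002 -0.005 0 0 0 0;0.002 -0.005 -0.08 0 0 0;0.002 -0.005 -0.17 0 0 0;0.002 -0.005 -0.27 0 0 0;0.002 -0.005 -0.27 0 0 0", jaw=0.5, grip_force=20)

```text
t: 18.9
position: [457.3, -1.5, 229.3]
eef_rot: [0.002, -0.301, 0.954, -0.001]
wrist_force: [0.2, 0.1, -0.8]
grip_width: 42.6
finger_force: 0.0
```

```bash
python3 -c "
from h import *
go([432.6,-8.1,227],yaw=193.3)
import cv2
f=lambda i,x,y:cv2.resize(i[y:y+110,x:x+100,::-1],None,fx=4,fy=4,interpolation=cv2.INTER_CUBIC)
cv2.imwrite('pics/c6.png',cv2.hconcat([f(robot.get_image('top'),280,245),f(robot.get_image('scene'),275,115)]))"
```

```text
t 18.9 pos [457.3  -1.5 229.3] F [ 0.2  0.1 -0.8] w 42.6 turn [-0.002  0.004  0.362]
[0.12  0.044 0.011]
```

View pics/c6.png

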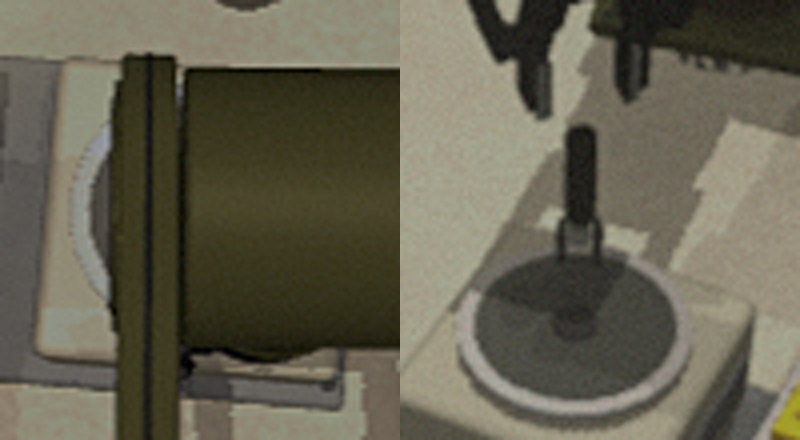

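The handle stands vertical with its hinge at the rim. Next I close the fingers and place them outside it.

Emit:
arm_command(plan="0.06 0.022 0 0 0 0.18;0.12 0.044 0 0 0 0.362;0.12 0.044 0 0 0 0.362;0.12 0.044 0 0 0 0.362;0.12 0.044 0.05 0 0 0.362;0.12 0.044 0.1 0 0 0.362;0.12 0.044 0.18 0 0 0.362;0.12 0.044 0.18 0 0 0.362", jaw=0)

```text
t: 19.8
position: [429.0, -7.9, 188.6]
eef_rot: [-0.003, -0.116, 0.993, 0.001]
wrist_force: [-0.5, -0.2, 0.3]
grip_width: 0.0
finger_force: 0.0
```

```bash
python3 -c "
from h import *
go([432.6,-8.1,193],yaw=193.3)
th=np.radians(np.array([90,82,74,66,58,50,42,34,26,18,10,3,0]))
d=np.array([.973,.23]);o,R=st()
for t in th:
    s=60*np.cos(t)-9*np.sin(t)-11; z=133+60*np.sin(t)+9*np.cos(t)
    print(np.degrees(t).round(),(R.T@(np.array([*(np.array([456,-2.6])+s*d),z])-o['position'])/200).round(3))
"
```

```text
t 19.8 pos [429.   -7.9 188.6] F [-0.5 -0.2  0.3] w 0.0 turn [ 0.002 -0.005  0.001]
[-0.017 -0.005 -0.022]
90.0 [-0.037 -0.006 -0.022]
82.0 [-0.08  -0.006 -0.026]
74.0 [-0.122 -0.006 -0.023]
66.0 [-0.163 -0.006 -0.015]
58.0 [-0.203 -0.006 -0.001]
50.0 [-0.241 -0.006  0.018]
42.0 [-0.276 -0.006  0.042]
34.0 [-0.306 -0.006  0.071]
26.0 [-0.333 -0.006  0.104]
18.0 [-0.355 -0.006  0.141]
10.0 [-0.371 -0.006  0.18 ]
3.0 [-0.381 -0.006  0.215]
0.0 [-0.384 -0.006  0.231]
```

Emit:
arm_command(plan="-0.02 -0.006 -0.022 0 0 0;-0.045 -0.006 -0.023 0 0 0;-0.08 -0.006 -0.026 0 0 0;-0.122 -0.006 -0.023 0 0 0;-0.163 -0.006 -0.015 0 0 0;-0.203 -0.006 -0.001 0 0 0;-0.241 -0.006 0.018 0 0 0;-0.276 -0.006 0.042 0 0 0")

```text
t: 20.6
position: [486.2, 3.6, 182.7]
eef_rot: [0.0, -0.116, 0.993, -0.0]
wrist_force: [-0.6, 0.3, 0.1]
grip_width: 0.1
finger_force: 0.6
```

```bash
python3 -c "
from h import *
th=np.radians(np.array([34,26,18,10,5,0]))
d=np.array([.973,.23]);o,R=st()
go([0,0,0],yaw=193.3)
for t in th:
    s=60*np.cos(t)-9*np.sin(t)-11; z=133+60*np.sin(t)+9*np.cos(t)
    print(np.degrees(t).round(),(R.T@(np.array([*(np.array([456,-2.6])+s*d),z])-o['position'])/200).round(3))
"
```

```text
t 20.6 pos [486.2   3.6 182.7] F [-0.6  0.3  0.1] w 0.1 turn [-0.     0.001  0.   ]
[2.37  0.542 0.912]
34.0 [-0.015  0.005  0.043]
26.0 [-0.041  0.005  0.076]
18.0 [-0.062  0.005  0.113]
10.0 [-0.079  0.005  0.152]
5.0 [-0.086  0.005  0.177]
0.0 [-0.091  0.005  0.203]
```

Emit:
arm_command(plan="-0.015 0.005 0.043 0 0 0;-0.041 0.005 0.076 0 0 0;-0.062 0.005 0.113 0 0 0;-0.079 0.005 0.14 0 0 0;-0.085 0.005 0.165 0 0 0;-0.089 0.005 0.185 0 0 0;-0.091 0.005 0.193 0 0 0;-0.091 0.005 0.197 0 0 0")

```text
t: 21.4
position: [502.7, 8.5, 143.5]
eef_rot: [0.0, -0.116, 0.993, -0.0]
wrist_force: [0.2, 0.5, 1.4]
grip_width: -0.1
finger_force: 0.5
```

Emit:
arm_command(plan="0 0 0.004 0 0 0;0 0 0.008 0 0 0;0 0 0.012 0 0 0;0 0 0.012 0 0 0")

```text
t: 21.8
position: [502.9, 8.5, 141.6]
eef_rot: [0.0, -0.116, 0.993, -0.0]
wrist_force: [-0.5, 0.3, 4.1]
grip_width: 0.0
finger_force: 2.0
```

Emit:
arm_command(plan="0 0 0.004 0 0 0;0 0 0.008 0 0 0;0 0 0.008 0 0 0")

```text
t: 22.1
position: [503.1, 8.4, 141.1]
eef_rot: [0.001, -0.116, 0.993, -0.0]
wrist_force: [-2.4, -0.9, 11.9]
grip_width: 0.0
finger_force: 6.1
```

The fold stop is firm at 12 N with the tip at z = 141. Now I'll retreat straight up.

Emit:
arm_command(plan="0 0 -0.05 0 0 0;0 0 -0.2 0 0 0;0 0 -0.4 0 0 0;0 0 -0.6 0 0 0;0.2 0.2 -0.7 0 0 0;0.3 0.4 -0.7 0 0 0;0.3 0.6 -0.7 0 0 0;0.3 0.8 -0.7 0 0 0")

```text
t: 22.9
position: [405.5, 151.2, 280.1]
eef_rot: [0.0, -0.115, 0.993, -0.0]
wrist_force: [1.0, 0.1, -0.1]
grip_width: -0.1
finger_force: 0.0
```

```bash
python3 -c "
from h import *
import cv2
f=lambda i,x,y:cv2.resize(i[y:y+130,x:x+130,::-1],None,fx=3,fy=3,interpolation=cv2.INTER_CUBIC)
cv2.imwrite('pics/c7.png',cv2.hconcat([f(robot.get_image('top'),260,240),f(robot.get_image('scene'),265,145)]));print(robot.observe()['position'],robot.observe()['wrist_force'])"
```

```text
[405.31756354 153.95440751 279.71116259] [ 0.92464467 -0.357388    0.65104739]
```

View pics/c7.png

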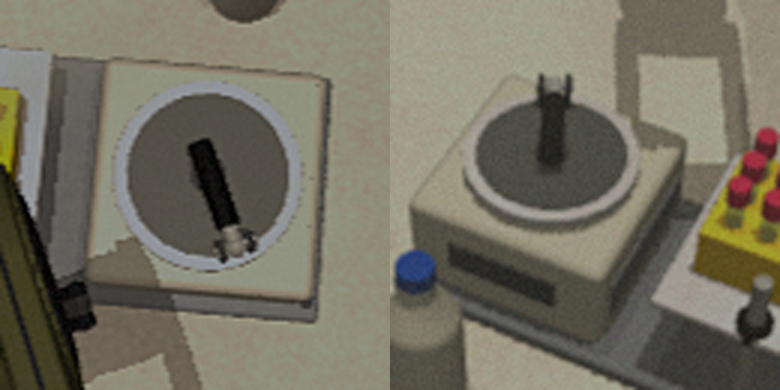

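The final picture shows the handle lying flat across the wheel, with its hinge at about (338.7,321.7) in the top image. That is still at the stop azimuth (about −166°). The rack is raised and the bottle is undisturbed.

```bash
python3 -c "
from station import robot
print(robot.sign_off())"
```

```text
the job is handed in; nothing more can be done
None
```

The job is handed in at about 23 s of the 72 s. The handle is folded flat, the rack is left raised at the top stop (felt at about 11 N, just over the clutch's 10 N threshold, and eased at once), and the arm is clear; the handle slipped from the grip once and was regrasped.

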